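# Line up the small cheeses by height on the display board

### The arm

A 6-joint arm with a two-finger parallel gripper is mounted at the origin on the work surface. World frame = base frame: x ahead of the robot, y to its left, z up, the work surface at z = 0. Lengths are in m, angles in rad, forces in N, time in s.
With the tool pointing down it reaches from about 0.35 to 0.975 m from the base axis. Payload 7.1 kg.
Tool frame: the origin (TCP) lies at the very end of the fingers, on their centre line; the grasp point (between the pads) lies 19 mm behind it; z points along the fingers, y is the line along which they close (so a half turn about z gives the same grasp; the last joint's range is limited). The gripper opens to 88 mm and grips with 3 to 60 N. Pads are 20 mm wide; open, the fingers measure 115 mm over their backs; the gripper's body (75 mm by 178 mm) begins 61 mm behind the grasp point.
Start: joints at [-1.225, 0.423, 1.63, -0, 1.089, -0.019], TCP at [0.223, -0.584, 0.223] pointing down, gripper open.
Joint ranges: [-3, 3], [-0.9, 2.11], [0.09, 2.58], [-1.31, 4.45], [0.11, 2.69], [-2.54, 2.54]. Speed limits (rad/s): [2.39, 2.39, 3.01, 3.14, 3.14, 3.14].

### API

Orientations are given as a 3x3 rotation matrix whose columns are the frame's x, y, z axes.
In Python, from workcell import ctrl, effector, vision gives the robot as it stands. Calls block until the motion is done:
- ctrl.movep(position, orientation): joint-space move of the TCP to a pose.
- ctrl.line_to(position, frame=None, vel=0.15): straight line of the TCP; frame=None keeps the orientation; vel is the mean speed in m/s.
- ctrl.set_joints(angles): joint-space move.
- effector.command_gripper(opening, strength=None): opening from 0.0 (shut) to 1.0 (fully open); strength is the grip in N (None keeps the last); returns when the fingers have stopped.
- ctrl.pause(seconds).
- ctrl.solve_ik(position, orientation): joint angles nearest the present ones, or None.
- vision.get_image(name): name is "scene" or "side" or "wrist"; returns a dict with "frame" (384x512x3 uint8, red, green, blue), "K" (3x3 intrinsics, pixels), "eye" and "rotation" of the camera in the world; the wrist camera has in their place "mount" (4x4, takes a point from camera to tool coordinates, whose origin is the TCP and whose axes are the flange's). Camera axes: x right, y down, z forward; pixel columns grow to the right and rows downward; lengths in m; the calibration is good to about 2 mm. The wrist camera is an equidistant fisheye: a pixel r from the principal point sees the ray r / f radians off the axis. A picture is of the moment at which its call begins: read the wrist's pose just before it. There is no depth.
A pose or a line that the arm cannot do raises ctrl.IKError and nothing moves.
- ctrl.hand_in(): hands the job in; it is judged then, once.
Readings, each from a call of its own:
- ctrl.current_t(): time.
- ctrl.current_qpos(): joint angles.
- ctrl.current_joint_vel(): joint speeds.
- ctrl.current_joint_torque(): joint torques, N m.
- ctrl.current_position(): TCP position.
- ctrl.current_eef_rot(): TCP orientation.
- ctrl.current_wrist_force(): force on the tool from outside, world axes, zero at the start.
- ctrl.current_wrist_torque(): the same for the moment, N m.
- ctrl.current_finger_gap(): opening from 0.0 (shut) to 1.0 (fully open).
- ctrl.current_grip_force(): force on a finger pad.
Only numpy, scipy, OpenCV 4.12 (cv2) and the standard library are available. Lean on these libraries where they do the work, as an engineer would, in place of code of your own. Each camera call takes 0.05 s, during which the arm holds its last target. There are 200 camera calls.

### The job

Set the four small cheeses upright on the green slates of the display board, one centred on each slate, in order of height: the tallest on the slate next to the brass bell, then one step lower each time, with the shortest at the far end from the bell. Leave the honey jar standing where it is.

Things in the scene. Friction and masses are not known exactly. Their poses are not given: they have to be found in the camera images.
- yellow_mid (a point): Centre (half-way up, on the axis) of the yellow-waxed small cheese: an upright cylinder 48 mm in diameter and 76 mm high, with a round dark green label on top; its z axis points up. It stands upright and loose on the counter, in any of five places in a loose row across the counter, between the robot and the display board. It weighs 70 to 210 g.
- black_mid (a point): Centre (half-way up, on the axis) of the black-waxed small cheese: an upright cylinder 58 mm in diameter and 60 mm high, with a round gold label on top; its z axis points up. It stands upright and loose on the counter, in any of five places in a loose row across the counter, between the robot and the display board. It weighs 70 to 210 g.
- red_mid (a point): Centre (half-way up, on the axis) of the red-waxed small cheese: an upright cylinder 46 mm in diameter and 46 mm high, with a round white paper label on top; its z axis points up. It stands upright and loose on the counter, in any of five places in a loose row across the counter, between the robot and the display board. It weighs 70 to 210 g.
- white_mid (a point): Centre (half-way up, on the axis) of the white-rinded small cheese: an upright cylinder 62 mm in diameter and 32 mm high, with a round straw-coloured label on top; its z axis points up. It stands upright and loose on the counter, in any of five places in a loose row across the counter, between the robot and the display board. It weighs 70 to 210 g.
- slate_a: Round dark green slate, 78 mm in diameter and 6 mm thick, with a small white dot at its centre: the leftmost (largest y) of four identical ones fixed in a row, about 100 mm apart, on a dark wooden display board (96 x 500 mm, 12 mm thick) that lies across the far part of the counter, turned by up to 9 degrees from the y axis. Origin at the centre of its underside, which lies on the board 12 mm above the counter; its top is 6 mm above the origin, 18 mm above the counter.
- slate_b: Round dark green slate, 78 mm in diameter and 6 mm thick, with a small white dot at its centre: second from the left of four identical ones fixed in a row, about 100 mm apart, on a dark wooden display board (96 x 500 mm, 12 mm thick) that lies across the far part of the counter, turned by up to 9 degrees from the y axis. Origin at the centre of its underside, which lies on the board 12 mm above the counter; its top is 6 mm above the origin, 18 mm above the counter.
- slate_c: Round dark green slate, 78 mm in diameter and 6 mm thick, with a small white dot at its centre: third from the left of four identical ones fixed in a row, about 100 mm apart, on a dark wooden display board (96 x 500 mm, 12 mm thick) that lies across the far part of the counter, turned by up to 9 degrees from the y axis. Origin at the centre of its underside, which lies on the board 12 mm above the counter; its top is 6 mm above the origin, 18 mm above the counter.
- slate_d: Round dark green slate, 78 mm in diameter and 6 mm thick, with a small white dot at its centre: the rightmost (smallest y) of four identical ones fixed in a row, about 100 mm apart, on a dark wooden display board (96 x 500 mm, 12 mm thick) that lies across the far part of the counter, turned by up to 9 degrees from the y axis. Origin at the centre of its underside, which lies on the board 12 mm above the counter; its top is 6 mm above the origin, 18 mm above the counter.
- bell: Brass counter bell on a black foot, 60 mm in diameter and 46 mm high, fixed on the display board at one end or the other, about 67 mm beyond the end slate; origin at the centre of its underside. A small dark red chutney jar with a white lid (46 mm in diameter, 48 mm high, fixed) stands at the other end.
- honey_mid (a point): Centre (half-way up) of the honey jar: amber glass with a brass lid, 46 mm in diameter and 66 mm high, 160 g, loose; it stands upright in the loose row among the cheeses, in any of the same five places.
Not all that is in view belongs to the job. Leave any blue or pink look-alike of the part that bears yellow_mid alone.

How it is judged:
At the end, for the whole second after the job is handed in: Each cheese stands upright (within 0.1 rad) and at rest on its slate, its axis within 12 mm of the slate's centre and its height within 5 mm of resting on it: yellow, black, red, white counted from the bell's end. The honey jar is upright and within 30 mm of where it started (((horizontal distance between bell and slate_a below 0.12 m and horizontal distance between yellow_mid and slate_a below 0.012 m and z of yellow_mid in the frame of slate_a between 0.039 and 0.049 m and horizontal distance between black_mid and slate_b below 0.012 m and z of black_mid in the frame of slate_b between 0.031 and 0.041 m and horizontal distance between red_mid and slate_c below 0.012 m and z of red_mid in the frame of slate_c between 0.024 and 0.034 m and horizontal distance between white_mid and slate_d below 0.012 m and z of white_mid in the frame of slate_d between 0.017 and 0.027 m) or (horizontal distance between bell and slate_d below 0.12 m and horizontal distance between yellow_mid and slate_d below 0.012 m and z of yellow_mid in the frame of slate_d between 0.039 and 0.049 m and horizontal distance between black_mid and slate_c below 0.012 m and z of black_mid in the frame of slate_c between 0.031 and 0.041 m and horizontal distance between red_mid and slate_b below 0.012 m and z of red_mid in the frame of slate_b between 0.024 and 0.034 m and horizontal distance between white_mid and slate_a below 0.012 m and z of white_mid in the frame of slate_a between 0.017 and 0.027 m)) and angle between each of yellow_mid, black_mid, red_mid, white_mid, honey_mid's own z axis and vertical below 0.1 rad and linear speed of each of yellow, black, red, white below 0.02 m/s and distance of honey_mid from where it was at the start of the episode below 0.03 m); the robot touches nothing.
It fails at once if the honey jar is pushed away (more than 30 mm) or knocked over (distance of honey_mid from where it was at the start of the episode above 0.03 m or angle between honey_mid's own z axis and vertical above 0.5 rad).
It also fails if it takes over 112 s, if anything falls off the work surface, if the arm or the gripper's body presses on something with over 40 N, if the wrist force passes 120 N, or if a joint passes its speed limit or range.

## Working session

There is one attempt and no reset: what is moved stays moved. The work goes in short steps, each a Python script; the robot and the scene stay as the last script left them, time stands still between calls to the robot, and variables do not carry over. Pictures are saved under pics/ and viewed, at most 14 in all, crops included, and the job is handed in when it is done.

```bash
ls; mkdir -p pics; python3 - <<'E'
from workcell import ctrl, effector, vision
import cv2,pickle
d={}
for n in ("scene","side","wrist"):
    im=vision.get_image(n); d[n]=im
    cv2.imwrite(f"pics/{n}0.png",cv2.resize(im["frame"][:,:,::-1],(800,600),interpolation=cv2.INTER_CUBIC))
    print(n,{k:v for k,v in im.items() if k!="frame"})
pickle.dump(d,open("d0.pkl","wb"))
print(ctrl.current_t(),ctrl.current_eef_rot())
E
```

```text
pics
scene {'K': array([[430.63996125,   0.        , 257.42387138],
       [  0.        , 430.63996125, 192.06191317],
       [  0.        ,   0.        ,   1.        ]]), 'eye': array([ 1.04658278, -0.27931652,  0.82664784]), 'rotation': array([[ 0.47401886,  0.69131078, -0.54533982],
       [ 0.88046551, -0.36559575,  0.30186127],
       [ 0.00930603, -0.62324084, -0.78197459]])}
side {'K': array([[358.66262833,   0.        , 255.71965805],
       [  0.        , 358.66262833, 187.7388153 ],
       [  0.        ,   0.        ,   1.        ]]), 'eye': array([0.15176891, 0.50486408, 0.59859462]), 'rotation': array([[-0.81905517, -0.35896883,  0.44753772],
       [-0.57334244,  0.54024302, -0.61596747],
       [-0.02066601, -0.76110371, -0.6483009 ]])}
wrist {'K': array([[297.31863964,   0.        , 253.17314604],
       [  0.        , 297.31863964, 186.83339055],
       [  0.        ,   0.        ,   1.        ]]), 'mount': array([[-1.32392295e-03, -9.57800947e-01, -2.87429282e-01,
         7.93293397e-02],
       [ 9.99998778e-01, -1.02912464e-03, -1.17672345e-03,
         6.74652508e-04],
       [ 8.31266279e-04, -2.87430489e-01,  9.57801140e-01,
        -1.61285779e-01],
       [ 0.00000000e+00,  0.00000000e+00,  0.00000000e+00,
         1.00000000e+00]])}
0.15 [[ 9.34197099e-01  3.56757090e-01 -3.98157502e-04]
 [ 3.56757312e-01 -9.34196493e-01  1.06468361e-03]
 [ 7.87608334e-06 -1.13666994e-03 -9.99999354e-01]]
```

View pics/scene0.png

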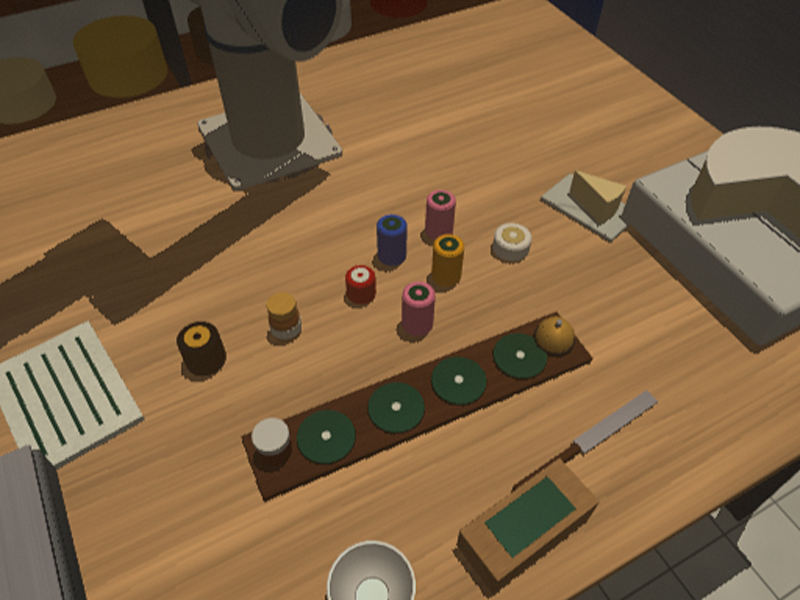

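View pics/side0.png

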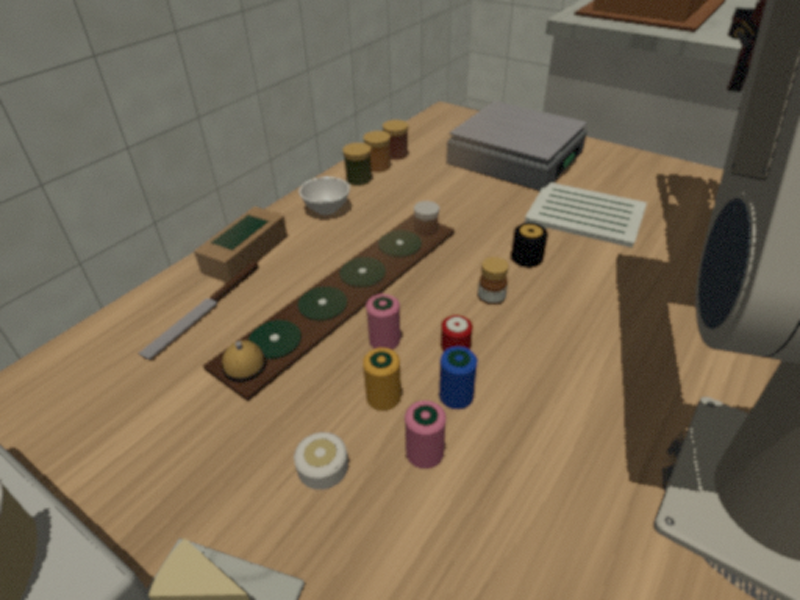

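The bell is at the left end (slate_a side). In the scene picture (800x600) the tops are at: yellow (449,243), black (198,337), red (360,272), white (513,235), honey (281,302), pinks (440,198) and (419,293), blue (391,222). The slate dots a to d are at (520,355), (459,379), (396,406) and (326,436). The side picture shows the same things.

```bash
python3 - <<'E'
import pickle,numpy as np
d=pickle.load(open("d0.pkl","rb"))
P={"yellow":(.076,(449,243),(381,360)),"black":(.06,(198,337),(529,232)),"red":(.046,(360,272),(457,325)),"white":(.032,(513,235),(321,453)),"honey":(.066,(281,302),(494,266)),"blue":(.076,(391,222),(458,360)),"pink1":(.076,(440,198),(426,416)),"pink2":(.076,(419,293),(383,305)),"a":(.018,(520,355),(275,338)),"b":(.018,(459,379),(322,302)),"c":(.018,(396,406),(362,271)),"d":(.018,(326,436),(399,243))}
for n,(z,*px) in P.items():
    r=[]
    for c,p in zip(("scene","side"),px):
        im=d[c]; v=im["rotation"]@np.linalg.solve(im["K"],[(p[0]+.5)*.64-.5,(p[1]+.5)*.64-.5,1]); e=im["eye"]
        r.append((e+v*(z-e[2])/v[2])[:2])
    print(n,np.round(r,4).tolist(),np.round(np.mean(r,0),4))
E
```

```text
yellow [[0.4574, 0.1267], [0.4582, 0.1275]] [0.4578 0.1271]
black [[0.4363, -0.2659], [0.4339, -0.259]] [ 0.4351 -0.2624]
red [[0.4227, -0.0092], [0.426, -0.0088]] [ 0.4243 -0.009 ]
white [[0.4564, 0.2527], [0.4546, 0.254]] [0.4555 0.2533]
honey [[0.437, -0.1418], [0.4358, -0.1358]] [ 0.4364 -0.1388]
blue [[0.3759, 0.0692], [0.3776, 0.0734]] [0.3767 0.0713]
pink1 [[0.3643, 0.1651], [0.3638, 0.1686]] [0.3641 0.1669]
pink2 [[0.5222, 0.0379], [0.5181, 0.0417]] [0.5202 0.0398]
a [[0.651, 0.1352], [0.6479, 0.1375]] [0.6495 0.1363]
b [[0.6444, 0.0361], [0.6432, 0.0379]] [0.6438 0.037 ]
c [[0.6409, -0.0625], [0.6392, -0.0596]] [ 0.6401 -0.061 ]
d [[0.6373, -0.1653], [0.6339, -0.1603]] [ 0.6356 -0.1628]
```

```bash
cat > h.py <<'E'
import numpy as np
from workcell import ctrl, effector, vision
R=np.array([[0,1,0],[1,0,0],[0,0,-1.]])   # x_tool=+y, fingers close along world x
def shoot(): 
    p,r=ctrl.current_position(),ctrl.current_eef_rot(); return p,r,vision.get_image("wrist")
def locate(p,r,im,uv,z):
    K,M=im["K"],im["mount"]; d=(np.array(uv)-K[:2,2])/K[0,0]; t=np.hypot(*d)
    v=r@M[:3,:3]@np.r_[d/t*np.sin(t),np.cos(t)]; e=p+r@M[:3,3]
    return (e+v*(z-e[2])/v[2])[:2]
E
python3 - <<'E'
from h import *
import cv2,pickle
ctrl.movep([.53,.03,.3],R); s=shoot(); pickle.dump(s,open("w1.pkl","wb"))
f=s[2]["frame"][:,:,::-1]
cv2.imwrite("pics/w1.png",cv2.resize(f,(800,600),interpolation=cv2.INTER_CUBIC)); print(ctrl.current_t(),ctrl.current_qpos())
E
```

```text
2.65 [ 3.28857220e-02  1.98610975e-01  1.75950440e+00 -1.21261224e-04
  1.18364249e+00  3.41133460e-02]
```

View pics/w1.png

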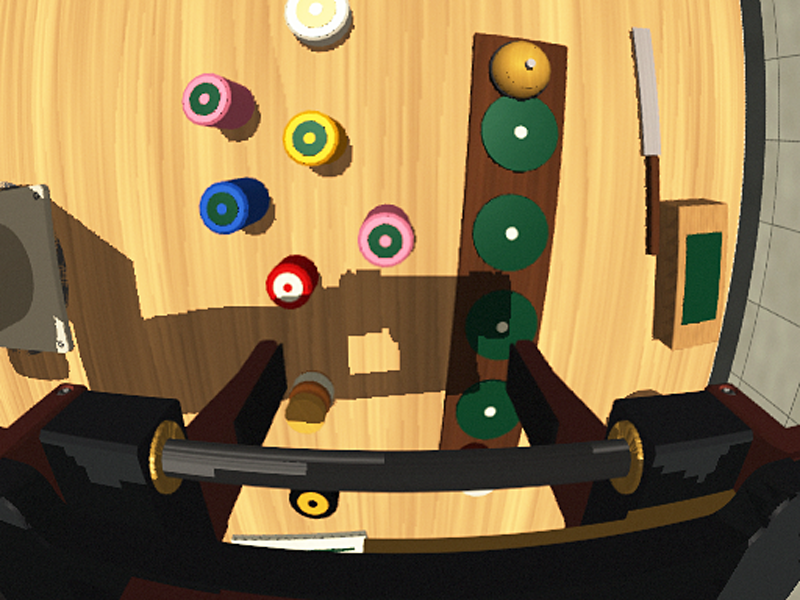

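The wrist picture shows everything sharply. Tops are at white (316,9), yellow (309,138), red (288,287) and black (312,503). The dots are at a (521,132), b (512,233), c (502,327) and d (490,411).

```bash
python3 - <<'E'
from h import *
import pickle
s=pickle.load(open("w1.pkl","rb"))
for n,(u,v,z) in dict(white=(316,9,.032),yellow=(309,138,.076),red=(288,287,.046),black=(312,503,.06),a=(521,132,.018),b=(512,233,.018),c=(502,327,.018),d=(490,411,.018)).items():
    print(n,np.round(locate(*s,((u+.5)*.64-.5,(v+.5)*.64-.5),z),4))
E
```

```text
white [0.4573 0.2522]
yellow [0.4591 0.1253]
red [ 0.4282 -0.0111]
black [ 0.4331 -0.2654]
a [0.6506 0.1351]
b [0.6447 0.0356]
c [ 0.6405 -0.0629]
d [ 0.6355 -0.1643]
```

```bash
cat >> h.py <<'E'
PICK=dict(yellow=(.4585,.1262,.030),black=(.4341,-.264,.020),red=(.426,-.010,.014),white=(.4565,.2527,.006))
PLACE=dict(yellow=(.650,.1357),black=(.6442,.0363),red=(.6403,-.062),white=(.6356,-.1636))
UP=.20
def do(n):
    x,y,z=PICK[n]; X,Y=PLACE[n]
    ctrl.line_to([x,y,UP],R,vel=.35); ctrl.line_to([x,y,z],vel=.2)
    effector.command_gripper(0.,25); g=ctrl.current_finger_gap()
    ctrl.line_to([x,y,UP],vel=.2); g2=ctrl.current_finger_gap()
    ctrl.line_to([X,Y,UP],vel=.3); ctrl.line_to([X,Y,z+.03],vel=.2); f0=ctrl.current_wrist_force()
    ctrl.line_to([X,Y,z+.019],vel=.04); f1=ctrl.current_wrist_force()
    effector.command_gripper(1.); ctrl.line_to([X,Y,UP],vel=.2)
    print(n,"gap mm",round(g*88,1),round(g2*88,1),"dF",np.round(f1-f0,1),"t",ctrl.current_t())
E
python3 - <<'E'
from h import *
import cv2
do("yellow")
ctrl.line_to([.55,.05,.25],vel=.4)
cv2.imwrite("pics/s1.png",cv2.resize(vision.get_image("wrist")["frame"][:,:,::-1],(800,600),interpolation=cv2.INTER_CUBIC))
E
```

```text
yellow gap mm 47.3 47.4 dF [-0.4 -0.3  0.2] t 9.7083
```

View pics/s1.png

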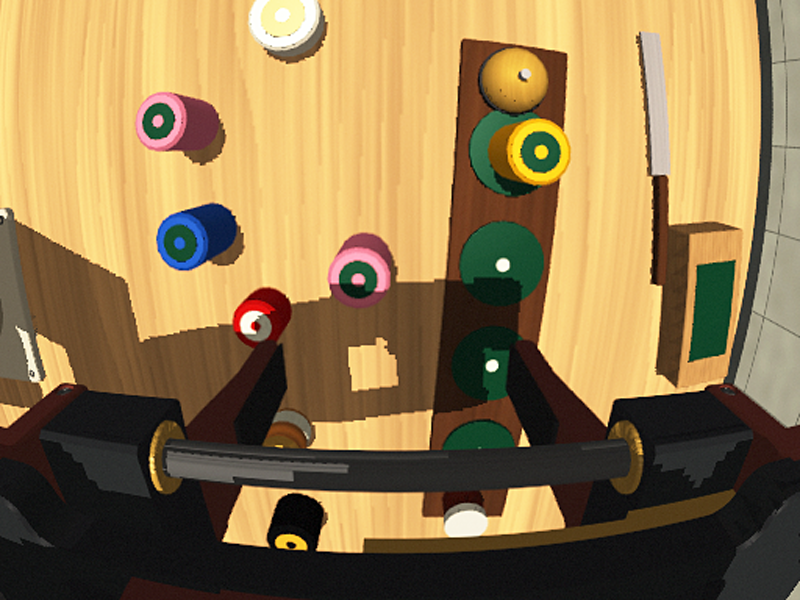

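Yellow stands upright on slate a, with its top at (541,153). I'll carry on with the others.

```bash
python3 - <<'E'
from h import *
import cv2,pickle
for n in ("black","red","white"): do(n)
ctrl.line_to([.50,-.02,.32],vel=.3)
s=shoot(); d={"w":s}; cv2.imwrite("pics/w2.png",cv2.resize(s[2]["frame"][:,:,::-1],(800,600),interpolation=cv2.INTER_CUBIC))
for c in ("scene","side"):
    d[c]=vision.get_image(c); cv2.imwrite(f"pics/{c}2.png",cv2.resize(d[c]["frame"][:,:,::-1],(800,600),interpolation=cv2.INTER_CUBIC))
pickle.dump(d,open("d2.pkl","wb"))
E
```

```text
black gap mm 57.9 58.0 dF [ 0.3 -0.2 -0.4] t 18.3667
red gap mm 45.3 45.3 dF [-1.6 -0.4  0.6] t 26.0833
white gap mm 61.8 61.8 dF [0.  0.3 0.9] t 34.725
```

View pics/w2.png

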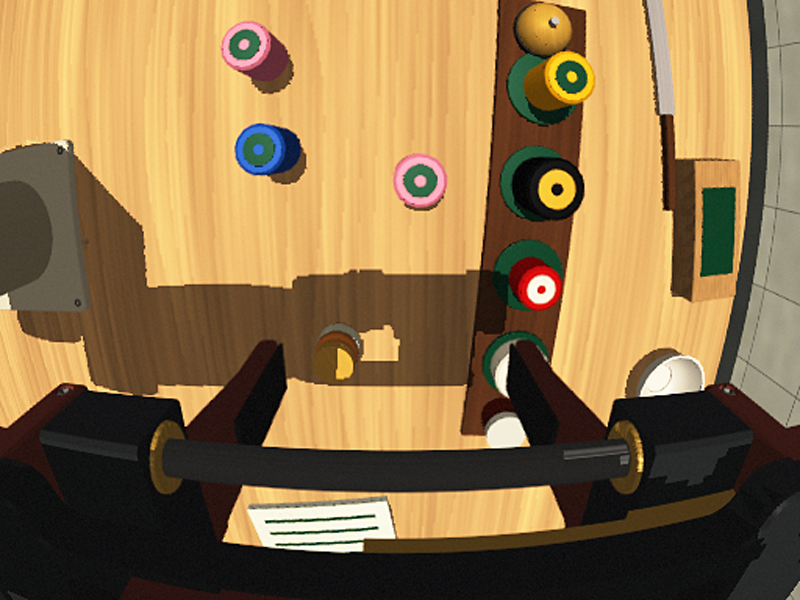

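View pics/side2.png

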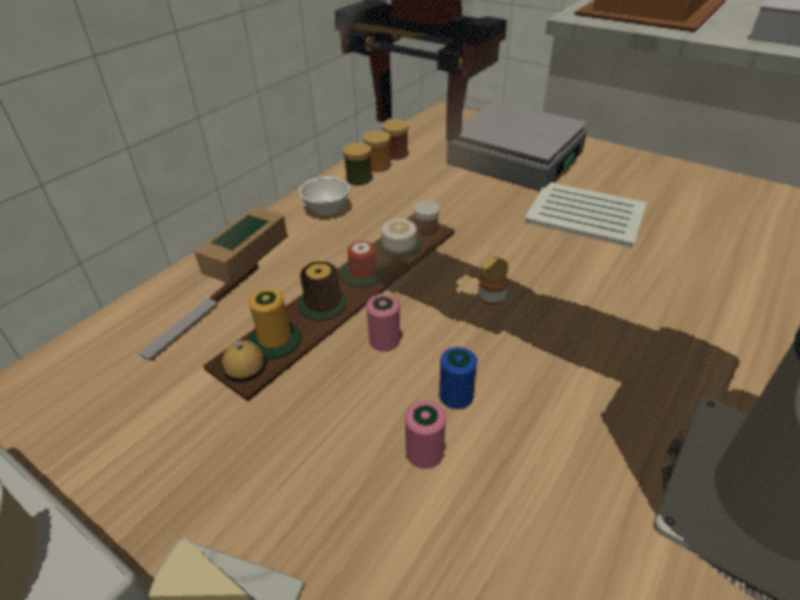

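View pics/scene2.png

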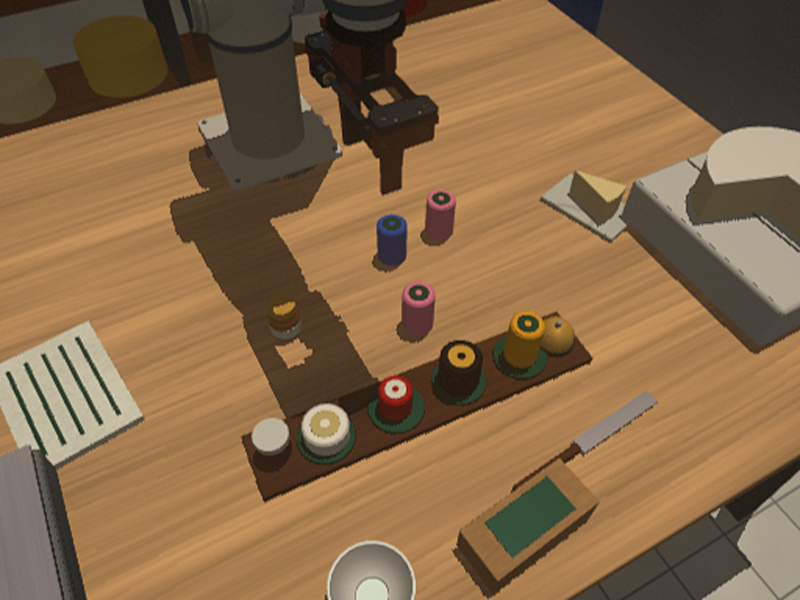

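All four stand on their slates and the honey jar looks unmoved. I'll check the centring from the top labels: scene yellow (527,323), black (461,356), red (395,388), white (325,424); side (265,298), (318,271), (361,249), (399,230); wrist (572,77), (557,189), (541,290).

```bash
python3 - <<'E'
from h import *
import pickle
d=pickle.load(open("d2.pkl","rb"))
k=lambda p:((p[0]+.5)*.64-.5,(p[1]+.5)*.64-.5)
for n,z,a,b,w in (("yellow",.094,(527,323),(265,298),(572,77)),("black",.078,(461,356),(318,271),(557,189)),("red",.064,(395,388),(361,249),(541,290)),("white",.05,(325,424),(399,230),None)):
    r=[]
    for c,p in (("scene",a),("side",b)):
        im=d[c]; v=im["rotation"]@np.linalg.solve(im["K"],[*k(p),1]); e=im["eye"]; r.append((e+v*(z-e[2])/v[2])[:2])
    if w: r.append(locate(*d["w"],k(w),z))
    print(n,np.round((np.array(r)-PLACE[n])*1000,1).tolist())
E
```

```text
yellow [[-0.6, -1.3], [0.6, 0.9], [1.0, -1.6]]
black [[0.5, -2.6], [0.3, -0.8], [0.5, -2.4]]
red [[-0.6, -1.4], [-2.6, 2.2], [0.2, -2.5]]
white [[1.8, -0.4], [-5.9, 8.0]]
```

```bash
python3 -c "
from h import *
print(ctrl.current_t(), ctrl.hand_in())"
```

```text
the job is handed in; nothing more can be done
35.7917 None
```

I handed the job in at 35.8 s: yellow, black, red and white stand upright on slates a to d, counted from the bell, and the honey jar looks unmoved. Yellow, black and red measured within about 4 mm of centre. White was 2 mm off in the scene camera but about 10 mm off in the coarser side view, and `hand_in` returned no verdict.

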